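# Sweep the rock specimens into the bench fence

## Robot

A 6-joint arm with a two-finger parallel gripper is mounted at the origin on a cart in front of the work surface, level with it; the furniture and walls round the work are solid. World frame = base frame: x ahead of the robot, y to its left, z up, the work surface at z = 0. Lengths are in m, angles in rad, forces in N, time in s.
With the tool pointing down it reaches from about 0.375 to 0.975 m from the base axis. Payload 3.8 kg.
Tool frame: the origin (TCP) lies on the centre line of the jaws, within the pads' length; the fingertips stand 22 mm ahead of it and the grasp point (between the pads) lies 3 mm ahead of it; x points along the fingers, y is the direction in which the jaws open and shut, and the axes are right-handed (so a half turn about x gives the same grasp; the last joint's range is limited). The gripper opens to 85 mm and grips with 20 to 120 N. Pads are 22 mm wide; open, the fingers measure 114 mm over their backs; the gripper's body (76 mm by 85 mm) begins 54 mm behind the grasp point. The pads swing forward as they close: fully open they stand 13 mm farther back than shut.
Start: joints at [1.12, 0.264, 1.604, -0, 1.274, -0.037], TCP at [0.271, 0.618, 0.253] pointing down, gripper open.
Joint ranges: [-2.63, 2.63], [-0.94, 2.18], [0.31, 2.57], [-1.31, 4.45], [0, 2.66], [-2.55, 2.55]. Speed limits (rad/s): [2.57, 2.57, 3.14, 3.14, 3.14, 3.14].

## Interface

Orientations are given as a rotation vector (axis times angle).
In Python, from workcell import monitor, eyes, finish_job gives the robot as it stands. The module is installed in compiled form; this text tells all that it offers.
- The arm moves only by the tool play_rows, never from a script. Its argument "deltas" is a list of rows, each an object of numbers: "wx", "wy", "wz": the turn, a rotation vector about the world's x, y, z in degrees; "x", "y", "z": the shift along the world's x, y, z in mm; "fingers": the closure, from -1 (fully open) to 1 (shut), so that 0 is half open. A call has 1 to 20 rows; each row is the pose to reach, as a shift and turn from the pose commanded when the call began; what a row does not reach only later rows make up. A row lasts 1/8 s, in which the tool goes at most 62.5 mm and 10.7 degrees, less where a joint would pass 70% of its speed; a pose out of reach is approached as far as the arm can. A call with a gripper value outside its range is refused whole. The fingers move at their own pace and stop on an object; "grip_force" is the grip in N (left out, the last holds). Time passes only in rows, so rows that repeat a pose let the fingers close. It gives the time, the measured TCP pose, the force and the opening at its end, in the units of the state.
- monitor.read_state(): the state, without advancing time (a new reading comes with each control period).
- eyes.read_camera(name): name is "scene" or "top" or "wrist"; returns a dict with "frame" (400x640x3 uint8, red, green, blue), "depth" (400x640 float32, m along the optical axis (not along the pixel's ray), 0 where there is no reading), "K" (3x3 intrinsics, pixels), "view" (4x4, takes a point from world to camera coordinates); the wrist camera has in their place "tool_from_camera" (4x4, takes a point from camera to tool coordinates, whose origin is the TCP and whose axes are the tool frame's). Camera axes: x right, y down, z forward; pixel columns grow to the right and rows downward; lengths in m; the calibration is good to about 2 mm. A picture is of the moment at which its call begins: read the wrist's pose just before it.
- finish_job(): hands the job in, once; it reports no verdict.
The state is a dict: "time": time; "q": joint angles; "joint_vel": joint speeds; "joint_torque": joint torques, N m; "tool_pos": TCP position; "tcp_rot": TCP orientation; "wrist_force": force on the tool from outside, world axes, zero at the start; "torque": the same for the moment, N m; "width": opening from 0.0 (shut) to 1.0 (fully open).
Only numpy, scipy, OpenCV 4.12 (cv2) and the standard library are available. Lean on these libraries where they do the work, as an engineer would, in place of code of your own. Each camera call takes 0.05 s, during which the arm holds its last target.

## Task

Clear the bench: with the fingers, sweep the three loose rock specimens along the bench top into the three-sided metal fence, through its open side, until each rock lies wholly inside. Only push them - do not pick a rock up or roll it over - and leave the petri dish, the vial and the loupe where they are.

Things in the scene. Friction and masses are not known exactly. Their poses are not given: they have to be found in the camera images.
- fence: fixed three-sided fence of aluminium angle, no floor (bench top inside). Inside 270 mm wide (y), 150 mm deep (x); walls 4 mm thick, 30 mm high, a 14 mm wide, 3 mm high foot outside them. Origin: on the bench, middle of the open side; x points in through the opening to the back wall; side walls at y = -135 and +135 mm, x = 0 to 150; z up. The opening faces roughly left (world +y)
- rock_brown: reddish-brown roundish rock specimen, 50 x 48 mm, 37 mm high, about 0.13 kg, loose on the bench, flat underside down; origin: centre of the underside; z up
- rock_dark: dark grey-green rock specimen, 42 mm (x) by 56 mm (y), 40 mm high, about 0.13 kg, loose on the bench, flat underside down; origin: centre of the underside; z up
- rock_tan: grey-tan rock specimen, the largest, 59 mm (x) by 69 mm (y), 40 mm high, about 0.2 kg, loose on the bench, flat underside down; origin: centre of the underside; z up
- dish: clear lidded petri dish, 63 mm across, 15 mm high, loose; origin: centre of the underside. Leave alone
- vial: clear sample vial with a white cap, 16 mm across, 64 mm high, standing upright, loose; origin: centre of the underside. Leave alone
- loupe: small grey folded hand lens, 24 x 32 mm, 14 mm high, loose; origin: centre of the underside. Leave alone

How it is judged:
By the outcome, as a careful person would: the job done as asked, in the order asked, and still so for the second after the job is handed in, with the robot touching nothing.
It also fails if it takes over 72 s, if anything falls off the work surface, if the arm or the gripper's body presses on something with over 40 N, if the wrist force passes 120 N, or if a joint passes its speed limit or range.

## Working session

There is one attempt and no reset: what is moved stays moved. The work goes in short steps, Python scripts to look and compute and a tool call to move; the robot and the scene stay as the last step left them, time stands still between calls to the robot, and variables do not carry over. Pictures are saved under pics/ and viewed, and the job is handed in when it is done.

Besides the shell and the picture viewer there is one more tool, called after "Request:" as name(argument=value, ...), one argument or row to a line, values as JSON. play_rows: Moves the arm, as the interface text tells. Its arguments: {"type":"object","properties":{"deltas":{"type":"array"},"grip_force":{"type":"number"}},"required":["deltas"]}

```bash
mkdir -p pics
cat > h.py <<'E'
import numpy as np, cv2
from workcell import monitor, eyes, finish_job
def grab(n,tag):
    c=eyes.read_camera(n); cv2.imwrite(f'pics/{tag}.png',c['frame'][:,:,::-1]); np.savez(f'/tmp/{tag}.npz',**c); return c
def pts(c):
    d=c['depth']; K=c['K']; v,u=np.mgrid[:400,:640]
    P=np.stack([(u-K[0,2])/K[0,0]*d,(v-K[1,2])/K[1,1]*d,d,np.ones_like(d)],-1)
    return (P@np.linalg.inv(c['view']).T)[...,:3]
E
python3 - <<'E'
from h import *
print(monitor.read_state())
for n in('scene','top'):
    c=grab(n,n+'0'); print(n,c['K'].tolist(),c['view'].round(3).tolist())
E
```

```text
{'time': 0.0, 'q': array([ 1.12010494e+00,  2.64771784e-01,  1.60538176e+00, -3.20902027e-06,
        1.27369443e+00, -3.69209502e-02]), 'joint_vel': array([ 0.00073686,  0.00138121, -0.00019597,  0.00098098,  0.00084024,
        0.00054871]), 'joint_torque': array([-1.36520925e-03, -5.15094709e+01, -3.67317080e+01,  9.25128688e-05,
        1.27866291e-02,  7.93375648e-06]), 'tool_pos': array([0.27111097, 0.61741487, 0.25194523]), 'tcp_rot': array([ 0.32284822,  1.54686325, -0.32630771]), 'wrist_force': array([-0.41504821,  0.23287708, -0.23156005]), 'torque': array([-0.04400647, -0.04129758,  0.01948718]), 'width': 1.000607463193301}
scene [[365.9022770210066, 0.0, 325.80829426714524], [0.0, 365.9022770210066, 199.04260098407136], [0.0, 0.0, 1.0]] [[-0.9, -0.435, -0.011, 0.603], [-0.33, 0.698, -0.636, 0.106], [0.285, -0.569, -0.771, 0.816], [0.0, 0.0, 0.0, 1.0]]
top [[405.0479891936453, 0.0, 322.42011884770534], [0.0, 405.0479891936453, 194.84313255437417], [0.0, 0.0, 1.0]] [[0.008, -1.0, -0.003, 0.181], [-0.995, -0.007, -0.102, 0.568], [0.102, 0.004, -0.995, 0.842], [0.0, 0.0, 0.0, 1.0]]
```

View pics/top0.png

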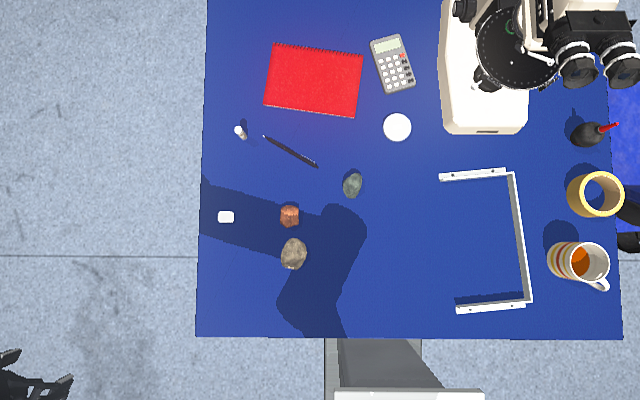

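View pics/scene0.png

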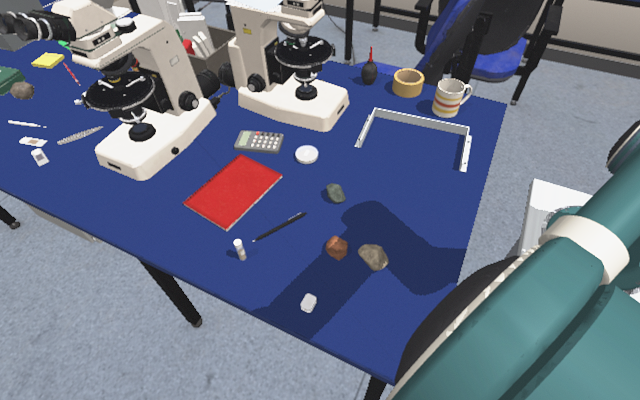

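```bash
python3 - <<'E'
from h import *
for n in('top0','scene0'):
    c=dict(np.load(f'/tmp/{n}.npz')); P=pts(c); f=c['frame']
    # bench blue colour mask, plus height from depth
    z=P[...,2]; d=c['depth']
    m=((z>0.006)&(z<0.09)&(d>0)&(P[...,0]>.25)&(P[...,0]<.85)&(P[...,1]>-.45)&(P[...,1]<.6)).astype(np.uint8)
    k,L,S,C=cv2.connectedComponentsWithStats(m)
    for i in range(1,k):
        if S[i,4]<40: continue
        q=P[L==i]; print(n,S[i].tolist(),'lo',q.min(0).round(3),'hi',q.max(0).round(3),'med',np.median(q,0).round(3),f[L==i].mean(0).round())
    b=(d>0)&(abs(z)<.006)&(f[...,2]>f[...,0]*1.8); print('bench z',np.median(z[b]))
c=dict(np.load('/tmp/top0.npz'));P=pts(c)
for u,v in [(440,178),(505,171),(516,174),(530,300),(458,310),(523,305),(518,240)]:
    print(u,v,P[v,u].round(3))
E
python3 -c "
import cv2
a=cv2.imread('pics/top0.png');cv2.imwrite('pics/t0z.png',cv2.resize(a[100:340,195:535],None,fx=2.3,fy=2.3,interpolation=cv2.INTER_CUBIC))"
```

```text
top0 [438, 64, 91, 70, 4703] lo [ 0.707 -0.255  0.006] hi [ 0.85  -0.073  0.076] med [ 0.762 -0.141  0.053] [237. 234. 229.]
top0 [262, 71, 99, 47, 3581] lo [0.745 0.102 0.006] hi [0.85  0.323 0.016] med [0.804 0.204 0.009] [243.  53.  63.]
top0 [379, 71, 37, 23, 614] lo [ 0.802 -0.022  0.006] hi [0.85 0.06 0.02] med [0.829 0.022 0.013] [192. 189. 187.]
top0 [383, 113, 29, 28, 636] lo [ 0.692 -0.01   0.008] hi [0.754 0.052 0.02 ] med [0.722 0.021 0.015] [247. 248. 250.]
top0 [570, 121, 35, 26, 681] lo [ 0.676 -0.406  0.006] hi [ 0.727 -0.358  0.089] med [ 0.697 -0.372  0.057] [65. 60. 60.]
top0 [234, 126, 13, 13, 102] lo [0.693 0.356 0.007] hi [0.708 0.372 0.069] med [0.698 0.362 0.058] [208. 204. 203.]
top0 [266, 136, 50, 31, 197] lo [0.633 0.203 0.006] hi [0.701 0.313 0.013] med [0.663 0.252 0.009] [68. 62. 80.]
top0 [440, 171, 93, 140, 1422] lo [ 0.324 -0.266  0.006] hi [ 0.623 -0.073  0.034] med [ 0.468 -0.23   0.024] [183. 185. 184.]
top0 [567, 171, 58, 46, 1591] lo [ 0.525 -0.448  0.006] hi [ 0.621 -0.351  0.055] med [ 0.573 -0.399  0.039] [183. 165. 109.]
top0 [343, 172, 19, 2
[... 1842 characters left out ...]
3, 23, 369] lo [0.495 0.239 0.006] hi [0.544 0.28  0.038] med [0.516 0.268 0.029] [120.  84.  66.]
scene0 [233, 239, 13, 21, 149] lo [0.69  0.358 0.006] hi [0.707 0.373 0.066] med [0.694 0.368 0.045] [183. 180. 180.]
scene0 [358, 245, 30, 26, 551] lo [0.405 0.22  0.007] hi [0.472 0.276 0.042] med [0.435 0.256 0.03 ] [122. 112. 100.]
scene0 [300, 294, 16, 17, 179] lo [0.506 0.382 0.01 ] hi [0.53  0.414 0.016] med [0.518 0.398 0.013] [203. 202. 205.]
bench z -0.0005378412248339126
440 178 [ 0.609 -0.074  0.006]
505 171 [ 0.626 -0.221  0.002]
516 174 [ 0.62  -0.245  0.001]
530 300 [ 0.349 -0.249  0.031]
458 310 [ 0.323 -0.108  0.002]
523 305 [ 0.335 -0.248  0.003]
518 240 [ 0.474 -0.238  0.013]
```

View pics/t0z.png

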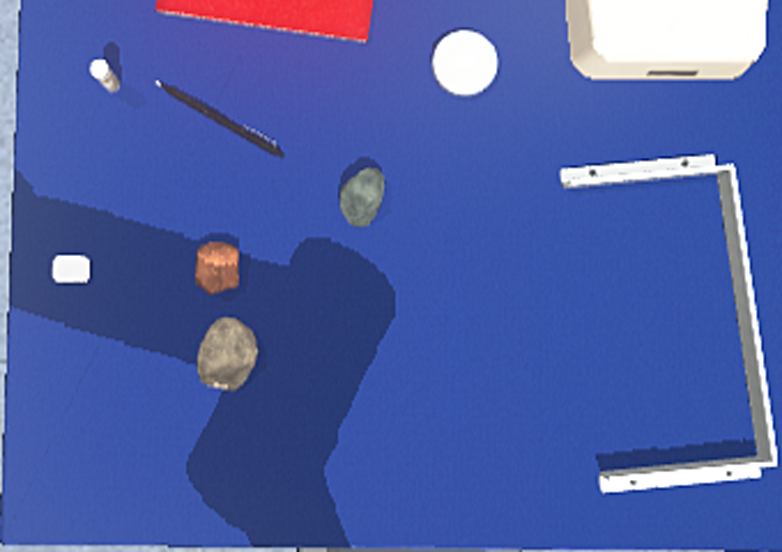

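Run:
```python
from h import *
from scipy.spatial.transform import Rotation as R
s=monitor.read_state(); print(R.from_rotvec(s['tcp_rot']).as_matrix().round(3))
for n in('top0','scene0'):
    c=dict(np.load(f'/tmp/{n}.npz')); P=pts(c); z=P[...,2]
    m=(z>.024)&(z<.036)&(P[...,0]>.3)&(P[...,0]<.64)&(P[...,1]>-.275)&(P[...,1]<-.05)
    q=P[m][:,:2]; 
    side1=q[(q[:,0]>.58)&(q[:,1]>-.22)];side2=q[(q[:,0]<.36)&(q[:,1]>-.225)];back=q[(q[:,1]<-.2)&(q[:,0]>.37)&(q[:,0]<.59)]
    for nm,w in(('far',side1),('near',side2),('back',back)):
        if len(w)>5:
            l=cv2.fitLine(w.astype(np.float32),cv2.DIST_HUBER,0,.01,.01).ravel(); print(n,nm,len(w),l.round(3),w.min(0).round(3),w.max(0).round(3))
    r=cv2.minAreaRect(q.astype(np.float32)); print(r, cv2.boxPoints(r).round(3).tolist())
```

```text
[[-0.001  0.402  0.916]
 [-0.002  0.916 -0.402]
 [-1.    -0.002 -0.   ]]
top0 far 146 [ 0.105 -0.995  0.612 -0.146] [ 0.603 -0.22 ] [ 0.622 -0.073]
top0 near 148 [ 0.104 -0.995  0.339 -0.155] [ 0.331 -0.224] [ 0.347 -0.102]
top0 back 316 [ 0.995  0.103  0.479 -0.238] [ 0.37  -0.251] [ 0.589 -0.225]
((0.4763914942741394, -0.16465702652931213), (0.27847424149513245, 0.15496425330638885), 5.967187404632568) [[0.33000001311302185, -0.10199999809265137], [0.34599998593330383, -0.25600001215934753], [0.6230000257492065, -0.22699999809265137], [0.6069999933242798, -0.0729999989271164]]
scene0 far 60 [ 0.095 -0.995  0.609 -0.153] [ 0.601 -0.22 ] [ 0.618 -0.074]
scene0 near 56 [ 0.103 -0.995  0.336 -0.158] [ 0.328 -0.22 ] [ 0.343 -0.1  ]
scene0 back 179 [ 0.995  0.102  0.477 -0.237] [ 0.37  -0.251] [ 0.589 -0.224]
((0.4734458923339844, -0.16432760655879974), (0.2779245674610138, 0.1553584635257721), 5.626145362854004) [[0.328000009059906, -0.10100000351667404], [0.34299999475479126, -0.2549999952316284], [0.6190000176429749, -0.2280000001192093], [0.6039999723434448, -0.0729999989271164]]
```

Request:
play_rows(
  deltas=[
    {"x": 22,"y": -38,"z": 0,"wz": -9,"fingers": 0.3},
    {"x": 44,"y": -76,"z": 0,"wz": -18,"fingers": 0.3},
    {"x": 65,"y": -114,"z": 0,"wz": -27,"fingers": 0.3},
    {"x": 87,"y": -152,"z": 0,"wz": -36,"fingers": 0.3},
    {"x": 108,"y": -190,"z": 0,"wz": -45,"fingers": 0.3},
    {"x": 130,"y": -228,"z": 0,"wz": -54,"fingers": 0.3},
    {"x": 152,"y": -266,"z": 0,"wz": -63,"fingers": 0.3},
    {"x": 173,"y": -304,"z": 0,"wz": -71,"fingers": 0.3},
    {"x": 173,"y": -304,"z": -40,"wz": -71,"fingers": 0.3},
    {"x": 173,"y": -304,"z": -80,"wz": -71,"fingers": 0.3},
    {"x": 173,"y": -304,"z": -120,"wz": -71,"fingers": 0.3},
    {"x": 173,"y": -304,"z": -150,"wz": -71,"fingers": 0.3},
    {"x": 173,"y": -304,"z": -150,"wz": -71,"fingers": 0.3},
  ],
)

```text
schema error: expected keys wx, wy, wz, x, y, z, fingers
```

Run:
```python
from h import *
from scipy.spatial.transform import Rotation as R
s=monitor.read_state(); print(s['time'],s['q'].round(2),s['tool_pos'],s['width'],R.from_rotvec(s['tcp_rot']).as_matrix().round(3))
grab('scene','scene1');grab('wrist','wrist1')
```

```text
0.1 [ 1.12  0.26  1.61 -0.    1.27 -0.04] [0.27112945 0.61747257 0.25208276] 0.9985680153289402 [[-0.001  0.402  0.916]
 [-0.002  0.916 -0.402]
 [-1.    -0.002 -0.   ]]
```

View pics/scene1.png

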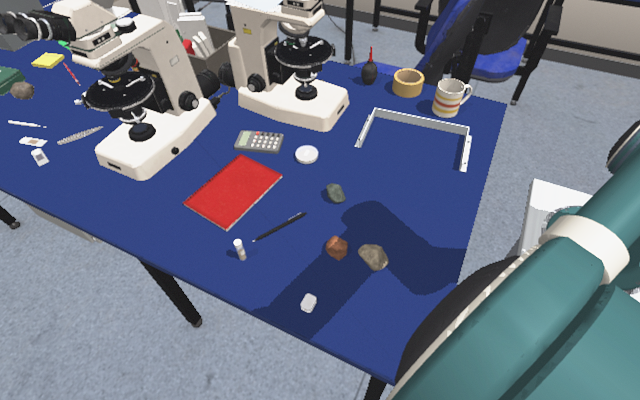

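View pics/wrist1.png

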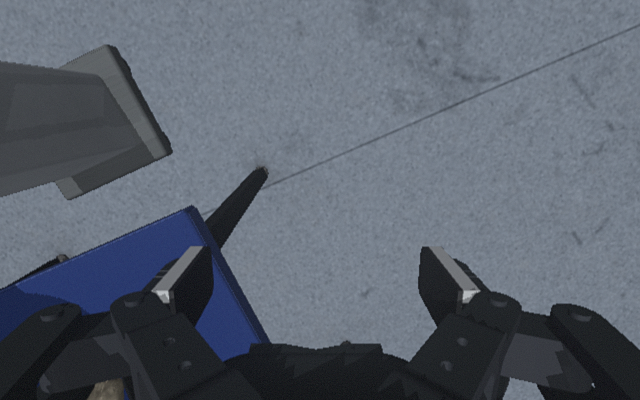

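The move was refused because each row needs every key. The pictures show an unchanged scene and the fingers wide open. I'll resend with all the keys.

Request:
play_rows(
  deltas=[
    {"wx": 0,"wy": 0,"x": 22,"y": -38,"z": 0,"wz": -9,"fingers": 0.3},
    {"wx": 0,"wy": 0,"x": 44,"y": -76,"z": 0,"wz": -18,"fingers": 0.3},
    {"wx": 0,"wy": 0,"x": 65,"y": -114,"z": 0,"wz": -27,"fingers": 0.3},
    {"wx": 0,"wy": 0,"x": 87,"y": -152,"z": 0,"wz": -36,"fingers": 0.3},
    {"wx": 0,"wy": 0,"x": 108,"y": -190,"z": 0,"wz": -45,"fingers": 0.3},
    {"wx": 0,"wy": 0,"x": 130,"y": -228,"z": 0,"wz": -54,"fingers": 0.3},
    {"wx": 0,"wy": 0,"x": 152,"y": -266,"z": 0,"wz": -63,"fingers": 0.3},
    {"wx": 0,"wy": 0,"x": 173,"y": -304,"z": 0,"wz": -71,"fingers": 0.3},
    {"wx": 0,"wy": 0,"x": 173,"y": -304,"z": -40,"wz": -71,"fingers": 0.3},
    {"wx": 0,"wy": 0,"x": 173,"y": -304,"z": -80,"wz": -71,"fingers": 0.3},
    {"wx": 0,"wy": 0,"x": 173,"y": -304,"z": -120,"wz": -71,"fingers": 0.3},
    {"wx": 0,"wy": 0,"x": 173,"y": -304,"z": -150,"wz": -71,"fingers": 0.3},
    {"wx": 0,"wy": 0,"x": 173,"y": -304,"z": -150,"wz": -71,"fingers": 0.3},
  ],
)

```text
time: 1.82
tool_pos: [0.4421, 0.3125, 0.1003]
tcp_rot: [1.264, 1.17, -1.276]
wrist_force: [0.8, -1.1, 0.6]
width: 0.35
```

Run:
```python
from h import *
from scipy.spatial.transform import Rotation as R
s=monitor.read_state(); print(s['time'],s['q'].round(2),s['tool_pos'],s['width'],R.from_rotvec(s['tcp_rot']).as_matrix().round(3))
grab('scene','scene2');grab('wrist','wrist2')
```

```text
1.825 [ 0.57  0.16  2.03 -0.    0.96  0.65] [0.4420525  0.31246099 0.10031462] 0.3495208817842689 [[-0.006  0.997 -0.082]
 [-0.004 -0.082 -0.997]
 [-1.    -0.005  0.004]]
```

View pics/scene2.png

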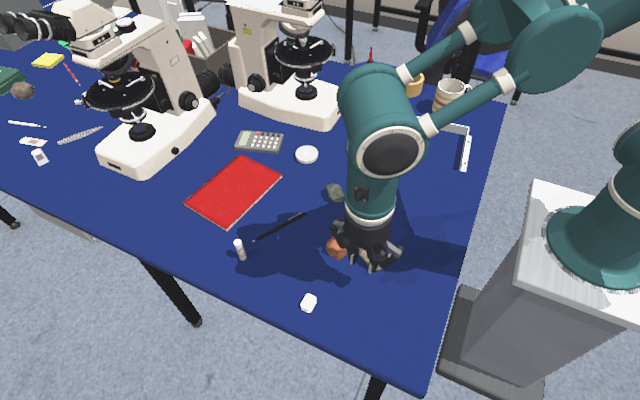

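View pics/wrist2.png

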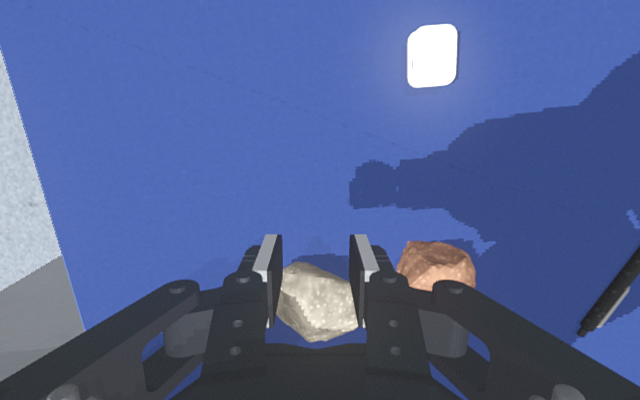

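Run:
```python
from h import *
c=dict(np.load('/tmp/wrist2.npz')); d=c['depth'];K=c['K'];T=c['tool_from_camera'];print(T.round(3).tolist())
v,u=np.mgrid[:400,:640]
P=np.stack([(u-K[0,2])/K[0,0]*d,(v-K[1,2])/K[1,1]*d,d,np.ones_like(d)],-1)@T.T
P=P[...,:3]
for x0 in range(-80,40,8):
    m=(d>0)&(P[...,0]*1e3>x0)&(P[...,0]*1e3<=x0+8)&(abs(P[...,2])<.06)
    if m.sum()>5:
        q=P[m]*1e3; print(x0,m.sum(),'y',q[:,1].min().round(),q[:,1].max().round(),'z',q[:,2].min().round(),q[:,2].max().round())
for p in [(270,240),(262,270),(360,240),(375,270),(320,300),(280,300),(240,280),(183,288),(150,370)]:
    print(p,(P[p[1],p[0]]*1e3).round())
```

```text
[[-0.001, -0.258, 0.966, -0.12], [1.0, -0.0, 0.001, -0.001], [0.0, 0.966, 0.258, -0.065], [0.0, 0.0, 0.0, 1.0]]
-80 2741 y -21.0 20.0 z -21.0 -17.0
-72 7862 y -63.0 63.0 z -20.0 -8.0
-64 12275 y -64.0 63.0 z -18.0 1.0
-56 9998 y -61.0 59.0 z -18.0 9.0
-48 5438 y -57.0 55.0 z -18.0 13.0
-40 8224 y -53.0 51.0 z -14.0 13.0
-32 3285 y -50.0 48.0 z -14.0 12.0
-24 1346 y -44.0 43.0 z -14.0 11.0
-16 1229 y -29.0 28.0 z -12.0 12.0
-8 897 y -29.0 28.0 z -12.0 12.0
0 757 y -29.0 28.0 z -12.0 11.0
8 602 y -29.0 28.0 z -11.0 11.0
16 165 y -22.0 21.0 z -11.0 11.0
(270, 240) [ 11. -19. -10.]
(262, 270) [-16. -18. -11.]
(360, 240) [ 10.  17. -11.]
(375, 270) [-14.  20. -10.]
(320, 300) [65.  2. 51.]
(280, 300) [ 81. -24.  61.]
(240, 280) [-25. -24. -12.]
(183, 288) [-29. -40. -12.]
(150, 370) [-40. -47.   7.]
```

Request:
play_rows(
  deltas=[
    {"wx": 0,"wy": 0,"wz": 0,"x": 0,"y": 0,"z": -30,"fingers": 0.3},
    {"wx": 0,"wy": 0,"wz": 0,"x": 0,"y": 0,"z": -60,"fingers": 0.3},
    {"wx": 0,"wy": 0,"wz": 0,"x": 0,"y": 0,"z": -73,"fingers": 0.3},
    {"wx": 0,"wy": 0,"wz": 0,"x": 0,"y": 0,"z": -73,"fingers": 0.3},
    {"wx": 0,"wy": 0,"wz": 0,"x": -1,"y": -8,"z": -73,"fingers": 0.3},
    {"wx": 0,"wy": 0,"wz": 0,"x": -1,"y": -15,"z": -73,"fingers": 0.3},
    {"wx": 0,"wy": 0,"wz": 0,"x": -2,"y": -20,"z": -73,"fingers": 0.3},
    {"wx": 0,"wy": 0,"wz": 0,"x": -2,"y": -25,"z": -73,"fingers": 0.3},
    {"wx": 0,"wy": 0,"wz": 0,"x": -2.5,"y": -30,"z": -73,"fingers": 0.3},
    {"wx": 0,"wy": 0,"wz": 0,"x": -3,"y": -35,"z": -73,"fingers": 0.3},
    {"wx": 0,"wy": 0,"wz": 0,"x": -3.5,"y": -42,"z": -73,"fingers": 0.3},
    {"wx": 0,"wy": 0,"wz": 0,"x": -4,"y": -50,"z": -73,"fingers": 0.3},
    {"wx": 0,"wy": 0,"wz": 0,"x": -5,"y": -60,"z": -73,"fingers": 0.3},
    {"wx": 0,"wy": 0,"wz": 0,"x": -6,"y": -70,"z": -73,"fingers": 0.3},
  ],
)

```text
time: 3.68
tool_pos: [0.4385, 0.2434, 0.0304]
tcp_rot: [1.27, 1.169, -1.269]
wrist_force: [0.6, 1.9, 0.6]
width: 0.348
```

```bash
python3 - <<'E'
from h import *
s=monitor.read_state(); print(s['tool_pos'],s['wrist_force'])
grab('scene','scene3');grab('top','top3')
E
python3 -c "
import cv2
a=cv2.imread('pics/top3.png')[100:340,195:535];b=cv2.imread('pics/scene3.png')[130:330,200:500]
cv2.imwrite('pics/top3z.png',cv2.resize(a,None,fx=2.3,fy=2.3));cv2.imwrite('pics/scene3z.png',cv2.resize(b,None,fx=2.6,fy=2.6))"
```

```text
[0.43850673 0.24341704 0.03039008] [0.62863913 1.92374452 0.59546416]
```

View pics/top3z.png

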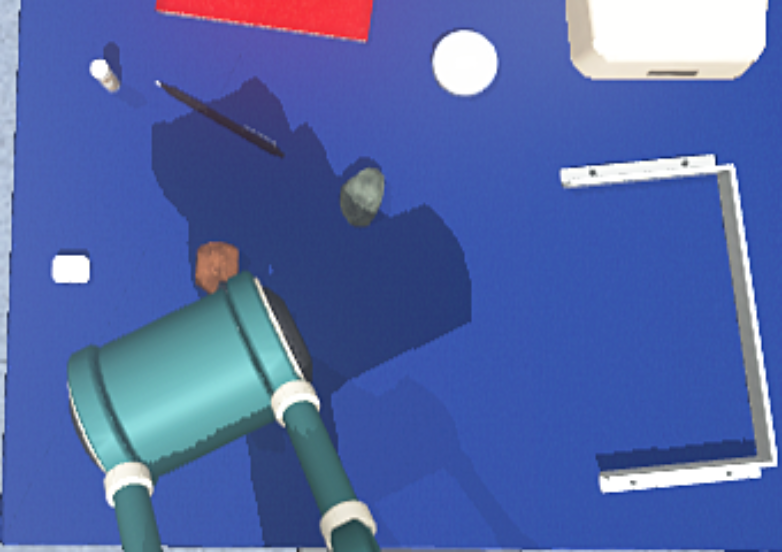

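View pics/scene3z.png

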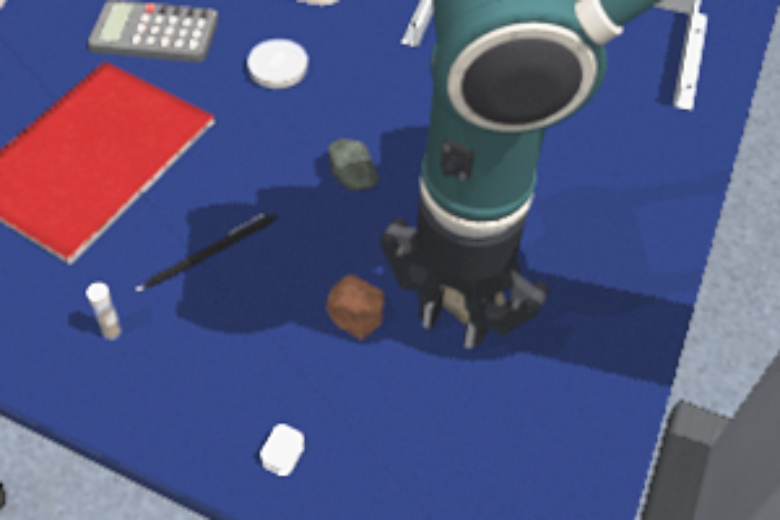

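Request:
play_rows(
  deltas=[
    {"wx": 0,"wy": 0,"wz": 0,"x": -1,"y": -10,"z": -2,"fingers": 0.3},
    {"wx": 0,"wy": 0,"wz": 0,"x": -2,"y": -20,"z": -3,"fingers": 0.3},
    {"wx": 0,"wy": 0,"wz": 0,"x": -2.5,"y": -30,"z": -3,"fingers": 0.3},
    {"wx": 0,"wy": 0,"wz": 0,"x": -3,"y": -40,"z": -3,"fingers": 0.3},
    {"wx": 0,"wy": 0,"wz": 0,"x": -4,"y": -50,"z": -3,"fingers": 0.3},
    {"wx": 0,"wy": 0,"wz": 0,"x": -5,"y": -60,"z": -3,"fingers": 0.3},
    {"wx": 0,"wy": 0,"wz": 0,"x": -6,"y": -70,"z": -3,"fingers": 0.3},
    {"wx": 0,"wy": 0,"wz": 0,"x": -6.5,"y": -80,"z": -3,"fingers": 0.3},
    {"wx": 0,"wy": 0,"wz": 0,"x": -7,"y": -90,"z": -3,"fingers": 0.3},
    {"wx": 0,"wy": 0,"wz": 0,"x": -8,"y": -100,"z": -3,"fingers": 0.3},
    {"wx": 0,"wy": 0,"wz": 0,"x": -9,"y": -110,"z": -3,"fingers": 0.3},
    {"wx": 0,"wy": 0,"wz": 0,"x": -10,"y": -120,"z": -3,"fingers": 0.3},
    {"wx": 0,"wy": 0,"wz": 0,"x": -10.5,"y": -130,"z": -3,"fingers": 0.3},
    {"wx": 0,"wy": 0,"wz": 0,"x": -11,"y": -140,"z": -3,"fingers": 0.3},
    {"wx": 0,"wy": 0,"wz": 0,"x": -12,"y": -150,"z": -3,"fingers": 0.3},
    {"wx": 0,"wy": 0,"wz": 0,"x": -13,"y": -160,"z": -3,"fingers": 0.3},
    {"wx": 0,"wy": 0,"wz": 0,"x": -14,"y": -170,"z": -3,"fingers": 0.3},
    {"wx": 0,"wy": 0,"wz": 0,"x": -15,"y": -180,"z": -3,"fingers": 0.3},
    {"wx": 0,"wy": 0,"wz": 0,"x": -16,"y": -190,"z": -3,"fingers": 0.3},
    {"wx": 0,"wy": 0,"wz": 0,"x": -16.5,"y": -200,"z": -3,"fingers": 0.3},
  ],
)

```text
time: 6.28
tool_pos: [0.4217, 0.0434, 0.0272]
tcp_rot: [1.269, 1.169, -1.27]
wrist_force: [0.1, 2.3, 2.5]
width: 0.348
```

Run:
```python
from h import *
s=monitor.read_state(); print(s['tool_pos'],s['wrist_force'])
a=grab('scene','scene4')['frame'];b=grab('wrist','wrist4')['frame']
cv2.imwrite('pics/s4z.png',cv2.resize(a[100:300,200:500,::-1],None,fx=2.6,fy=2.6))
```

```text
[0.42171706 0.04338667 0.02723737] [0.05745441 2.26274213 2.50643318]
```

View pics/s4z.png

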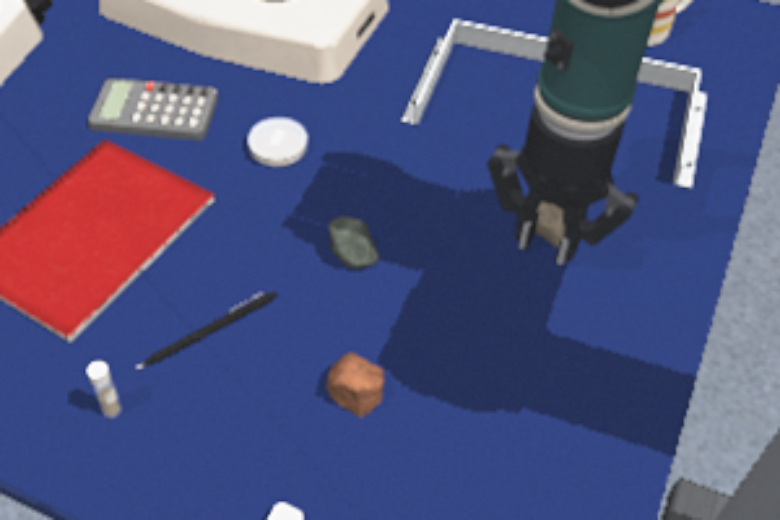

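View pics/wrist4.png

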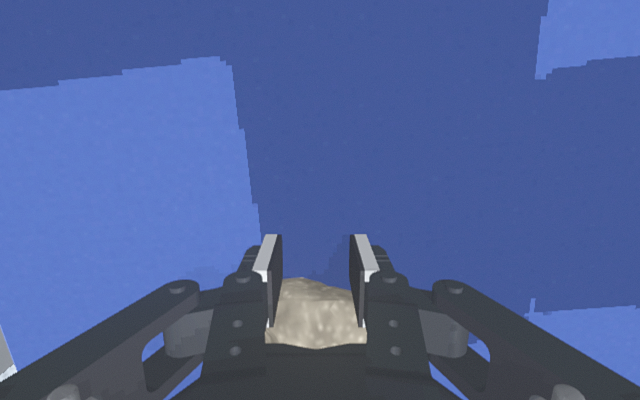

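The tan rock is tracking cleanly between the fingers, about (550,220) in the zoomed scene view, and nothing else has moved. I'll keep pushing it into the fence.

Request:
play_rows(
  deltas=[
    {"wx": 0,"wy": 0,"wz": 0,"x": -1,"y": -10,"z": 0,"fingers": 0.3},
    {"wx": 0,"wy": 0,"wz": 0,"x": -2,"y": -20,"z": 0,"fingers": 0.3},
    {"wx": 0,"wy": 0,"wz": 0,"x": -2.5,"y": -30,"z": 0,"fingers": 0.3},
    {"wx": 0,"wy": 0,"wz": 0,"x": -3,"y": -40,"z": 0,"fingers": 0.3},
    {"wx": 0,"wy": 0,"wz": 0,"x": -4,"y": -50,"z": 0,"fingers": 0.3},
    {"wx": 0,"wy": 0,"wz": 0,"x": -5,"y": -60,"z": 0,"fingers": 0.3},
    {"wx": 0,"wy": 0,"wz": 0,"x": -6,"y": -70,"z": 0,"fingers": 0.3},
    {"wx": 0,"wy": 0,"wz": 0,"x": -6.5,"y": -80,"z": 0,"fingers": 0.3},
    {"wx": 0,"wy": 0,"wz": 0,"x": -7,"y": -90,"z": 0,"fingers": 0.3},
    {"wx": 0,"wy": 0,"wz": 0,"x": -8,"y": -100,"z": 0,"fingers": 0.3},
    {"wx": 0,"wy": 0,"wz": 0,"x": -9,"y": -110,"z": 0,"fingers": 0.3},
    {"wx": 0,"wy": 0,"wz": 0,"x": -10,"y": -120,"z": 0,"fingers": 0.3},
    {"wx": 0,"wy": 0,"wz": 0,"x": -10.5,"y": -130,"z": 0,"fingers": 0.3},
    {"wx": 0,"wy": 0,"wz": 0,"x": -11,"y": -140,"z": 0,"fingers": 0.3},
    {"wx": 0,"wy": 0,"wz": 0,"x": -12,"y": -150,"z": 0,"fingers": 0.3},
    {"wx": 0,"wy": 0,"wz": 0,"x": -13,"y": -160,"z": 0,"fingers": 0.3},
    {"wx": 0,"wy": 0,"wz": 0,"x": -14,"y": -170,"z": 0,"fingers": 0.3},
    {"wx": 0,"wy": 0,"wz": 0,"x": -15,"y": -178,"z": 0,"fingers": 0.3},
    {"wx": 0,"wy": 0,"wz": 0,"x": -16,"y": -184,"z": 0,"fingers": 0.3},
    {"wx": 0,"wy": 0,"wz": 0,"x": -16,"y": -187,"z": 0,"fingers": 0.3},
  ],
)

```text
time: 8.88
tool_pos: [0.4057, -0.1433, 0.0272]
tcp_rot: [1.27, 1.169, -1.27]
wrist_force: [-0.7, 1.6, -0.3]
width: 0.349
```

Request:
play_rows(
  deltas=[
    {"wx": 0,"wy": 0,"wz": 0,"x": 1,"y": 8,"z": 0,"fingers": 0.3},
    {"wx": 0,"wy": 0,"wz": 0,"x": 2,"y": 24,"z": 0,"fingers": 0.3},
    {"wx": 0,"wy": 0,"wz": 0,"x": 3,"y": 45,"z": 0,"fingers": 0.3},
    {"wx": 0,"wy": 0,"wz": 0,"x": 3,"y": 50,"z": 40,"fingers": 0.3},
    {"wx": 0,"wy": 0,"wz": 0,"x": 3,"y": 50,"z": 90,"fingers": 0.3},
    {"wx": 0,"wy": 0,"wz": 0,"x": 10,"y": 90,"z": 120,"fingers": 0.3},
    {"wx": 0,"wy": 0,"wz": 0,"x": 24,"y": 140,"z": 120,"fingers": 0.3},
    {"wx": 0,"wy": 0,"wz": 0,"x": 38,"y": 190,"z": 120,"fingers": 0.3},
    {"wx": 0,"wy": 0,"wz": 0,"x": 52,"y": 240,"z": 120,"fingers": 0.3},
    {"wx": 0,"wy": 0,"wz": 0,"x": 66,"y": 290,"z": 120,"fingers": 0.3},
    {"wx": 0,"wy": 0,"wz": 0,"x": 80,"y": 340,"z": 120,"fingers": 0.3},
    {"wx": 0,"wy": 0,"wz": 0,"x": 94,"y": 390,"z": 120,"fingers": 0.3},
    {"wx": 0,"wy": 0,"wz": 0,"x": 108,"y": 430,"z": 120,"fingers": 0.3},
    {"wx": 0,"wy": 0,"wz": 0,"x": 119,"y": 456,"z": 120,"fingers": 0.3},
    {"wx": 0,"wy": 0,"wz": 0,"x": 119,"y": 456,"z": 80,"fingers": 0.3},
    {"wx": 0,"wy": 0,"wz": 0,"x": 119,"y": 456,"z": 80,"fingers": 0.3},
  ],
)

```text
time: 10.88
tool_pos: [0.5209, 0.3128, 0.1034]
tcp_rot: [1.261, 1.172, -1.276]
wrist_force: [-0.7, 0.1, -0.7]
width: 0.355
```

```bash
cat >> h.py <<'E'
def fence(tag):
    c=dict(np.load(f'/tmp/{tag}.npz')); P=pts(c); z=P[...,2]; f=c['frame'].astype(int)
    O=np.array([.467,-.087]);ex=np.array([.104,-.995]);ey=np.array([.995,.104])
    m=((z>0.005)&(z<0.05)&(c['depth']>0)&(P[...,0]>.3)&(P[...,0]<.66)&(P[...,1]>-.24)&(P[...,1]<.35)).astype(np.uint8)
    k,L,S,C=cv2.connectedComponentsWithStats(m)
    for i in range(1,k):
        if S[i,4]<60: continue
        q=P[L==i]; w=q[:,:2]-O; a=w@ex; b=w@ey
        print(tag,S[i].tolist(),'xy mid',((q.min(0)+q.max(0))/2).round(3),'ztop',q[:,2].max().round(3),'fence x',a.min().round(3),a.max().round(3),'fence y',b.min().round(3),b.max().round(3),f[L==i].mean(0).round())
E
python3 - <<'E'
from h import *
s=monitor.read_state(); print(s['time'],s['tool_pos'],s['wrist_force'])
for n in('scene','top'): grab(n,n+'5'); fence(n+'5')
E
```

```text
10.875 [0.52085949 0.3128186  0.10343573] [-0.73843087  0.13851919 -0.7438029 ]
scene5 [359, 108, 72, 39, 538] xy mid [ 0.537 -0.156  0.019] ztop 0.033 fence x -0.001 0.156 fence y -0.034 0.149 [178. 180. 181.]
scene5 [459, 130, 10, 40, 108] xy mid [ 0.335 -0.17   0.019] ztop 0.033 fence x -0.0 0.138 fence y -0.148 -0.136 [187. 189. 191.]
scene5 [427, 133, 24, 18, 300] xy mid [ 0.407 -0.177  0.023] ztop 0.041 fence x 0.056 0.111 fence y -0.102 -0.036 [162. 150. 133.]
scene5 [334, 249, 13, 11, 71] xy mid [0.505 0.27  0.018] ztop 0.03 fence x -0.361 -0.343 fence y 0.064 0.086 [112.  79.  64.]
top5 [294, 154, 25, 14, 97] xy mid [0.645 0.223 0.009] ztop 0.014 fence x -0.315 -0.264 fence y 0.193 0.227 [53. 49. 62.]
top5 [440, 168, 84, 84, 775] xy mid [ 0.541 -0.157  0.02 ] ztop 0.034 fence x 0.001 0.166 fence y -0.033 0.154 [185. 187. 186.]
top5 [343, 172, 19, 26, 371] xy mid [0.591 0.122 0.023] ztop 0.042 fence x -0.215 -0.173 fence y 0.119 0.171 [ 93. 100.  97.]
top5 [280, 205, 19, 23, 371] xy mid [0.522 0.258 0.023] ztop 0.039 fence x -0.358 -0.316 fence y 0.067 0.115 [176. 118.  90.]
top5 [480, 254, 27, 31, 620] xy mid [ 0.411 -0.178  0.025] ztop 0.044 fence x 0.058 0.113 fence y -0.099 -0.032 [203. 187. 157.]
top5 [456, 299, 70, 12, 320] xy mid [ 0.336 -0.171  0.02 ] ztop 0.034 fence x 0.0 0.14 fence y -0.15 -0.133 [185. 187. 187.]
```

View pics/top5.png

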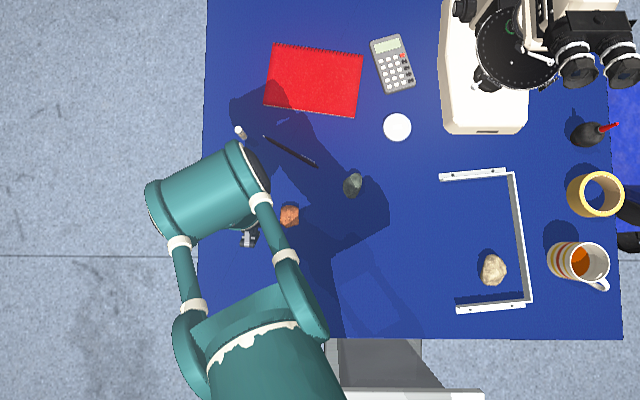

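Request:
play_rows(
  deltas=[
    {"wx": 0,"wy": 0,"wz": 0,"x": 2,"y": 0,"z": -40,"fingers": 0.3},
    {"wx": 0,"wy": 0,"wz": 0,"x": 3,"y": 0,"z": -70,"fingers": 0.3},
    {"wx": 0,"wy": 0,"wz": 0,"x": 3,"y": 0,"z": -77,"fingers": 0.3},
    {"wx": 0,"wy": 0,"wz": 0,"x": 3,"y": -8,"z": -77,"fingers": 0.3},
    {"wx": 0,"wy": 0,"wz": 0,"x": 2,"y": -15,"z": -77,"fingers": 0.3},
    {"wx": 0,"wy": 0,"wz": 0,"x": 2,"y": -20,"z": -77,"fingers": 0.3},
    {"wx": 0,"wy": 0,"wz": 0,"x": 2,"y": -25,"z": -77,"fingers": 0.3},
    {"wx": 0,"wy": 0,"wz": 0,"x": 1.5,"y": -30,"z": -77,"fingers": 0.3},
    {"wx": 0,"wy": 0,"wz": 0,"x": 1,"y": -35,"z": -77,"fingers": 0.3},
    {"wx": 0,"wy": 0,"wz": 0,"x": 0.5,"y": -42,"z": -77,"fingers": 0.3},
    {"wx": 0,"wy": 0,"wz": 0,"x": 0,"y": -50,"z": -77,"fingers": 0.3},
    {"wx": 0,"wy": 0,"wz": 0,"x": -1,"y": -60,"z": -77,"fingers": 0.3},
    {"wx": 0,"wy": 0,"wz": 0,"x": -1.5,"y": -70,"z": -77,"fingers": 0.3},
    {"wx": 0,"wy": 0,"wz": 0,"x": -2,"y": -80,"z": -77,"fingers": 0.3},
    {"wx": 0,"wy": 0,"wz": 0,"x": -3,"y": -90,"z": -77,"fingers": 0.3},
    {"wx": 0,"wy": 0,"wz": 0,"x": -4,"y": -100,"z": -77,"fingers": 0.3},
  ],
)

```text
time: 12.98
tool_pos: [0.5209, 0.2123, 0.0303]
tcp_rot: [1.27, 1.169, -1.269]
wrist_force: [0.1, 3.1, 3.5]
width: 0.351
```

Run:
```python
from h import *
s=monitor.read_state(); print(s['tool_pos'],s['wrist_force'])
a=grab('scene','scene6')['frame'];b=grab('wrist','wrist6')['frame']
cv2.imwrite('pics/s6z.png',np.hstack([cv2.resize(a[100:300,230:430,::-1],(400,400)),cv2.resize(b[150:400,120:520,::-1],(400,250))]) if 0 else cv2.resize(a[100:300,200:500,::-1],None,fx=2,fy=2))
```

```text
[0.52088891 0.21234344 0.03032918] [0.1294694  3.08953426 3.5260914 ]
```

View pics/s6z.png

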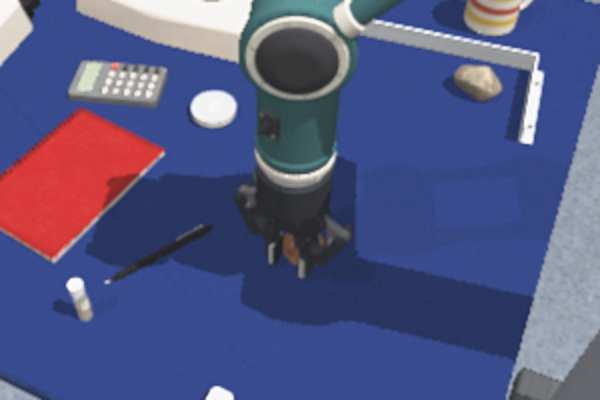

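View pics/wrist6.png

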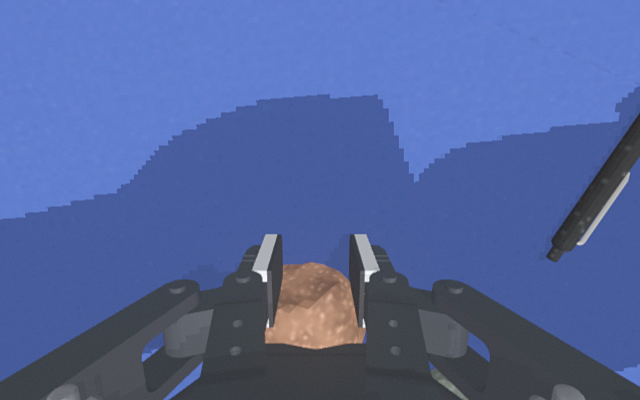

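Request:
play_rows(
  deltas=[
    {"wx": 0,"wy": 0,"wz": 0,"x": -1,"y": -10,"z": -1,"fingers": 0.3},
    {"wx": 0,"wy": 0,"wz": 0,"x": -2,"y": -20,"z": -2,"fingers": 0.3},
    {"wx": 0,"wy": 0,"wz": 0,"x": -3,"y": -30,"z": -2,"fingers": 0.3},
    {"wx": 0,"wy": 0,"wz": 0,"x": -4,"y": -40,"z": -2,"fingers": 0.3},
    {"wx": 0,"wy": 0,"wz": 0,"x": -5,"y": -50,"z": -2,"fingers": 0.3},
    {"wx": 0,"wy": 0,"wz": 0,"x": -6,"y": -60,"z": -2,"fingers": 0.3},
    {"wx": 0,"wy": 0,"wz": 0,"x": -7,"y": -70,"z": -2,"fingers": 0.3},
    {"wx": 0,"wy": 0,"wz": 0,"x": -7.5,"y": -80,"z": -2,"fingers": 0.3},
    {"wx": 0,"wy": 0,"wz": 0,"x": -8,"y": -90,"z": -2,"fingers": 0.3},
    {"wx": 0,"wy": 0,"wz": 0,"x": -9,"y": -100,"z": -2,"fingers": 0.3},
    {"wx": 0,"wy": 0,"wz": 0,"x": -10,"y": -110,"z": -2,"fingers": 0.3},
    {"wx": 0,"wy": 0,"wz": 0,"x": -11,"y": -120,"z": -2,"fingers": 0.3},
    {"wx": 0,"wy": 0,"wz": 0,"x": -12,"y": -130,"z": -2,"fingers": 0.3},
    {"wx": 0,"wy": 0,"wz": 0,"x": -13,"y": -140,"z": -2,"fingers": 0.3},
    {"wx": 0,"wy": 0,"wz": 0,"x": -14,"y": -150,"z": -2,"fingers": 0.3},
    {"wx": 0,"wy": 0,"wz": 0,"x": -15,"y": -160,"z": -2,"fingers": 0.3},
    {"wx": 0,"wy": 0,"wz": 0,"x": -15.5,"y": -170,"z": -2,"fingers": 0.3},
    {"wx": 0,"wy": 0,"wz": 0,"x": -16,"y": -180,"z": -2,"fingers": 0.3},
    {"wx": 0,"wy": 0,"wz": 0,"x": -17,"y": -190,"z": -2,"fingers": 0.3},
    {"wx": 0,"wy": 0,"wz": 0,"x": -17.5,"y": -200,"z": -2,"fingers": 0.3},
  ],
)

```text
time: 15.58
tool_pos: [0.5032, 0.0124, 0.0282]
tcp_rot: [1.269, 1.169, -1.27]
wrist_force: [0.8, 4.5, 4.9]
width: 0.349
```

Run:
```python
from h import *
s=monitor.read_state(); print(s['tool_pos'],s['wrist_force'])
a=grab('scene','scene7')['frame']
cv2.imwrite('pics/s7z.png',cv2.resize(a[80:280,230:530,::-1],None,fx=2,fy=2))
```

```text
[0.5031741  0.01235078 0.02818923] [0.75101512 4.52877876 4.92698626]
```

View pics/s7z.png

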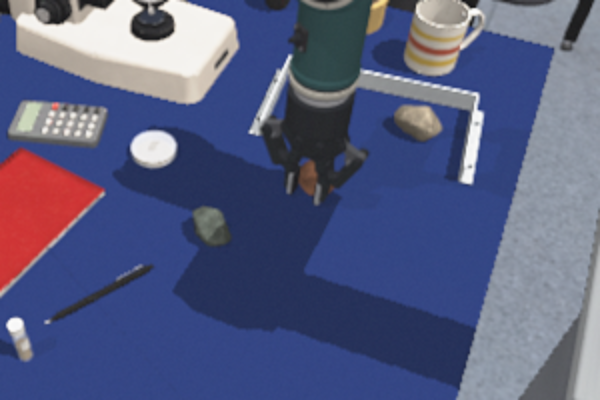

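Request:
play_rows(
  deltas=[
    {"wx": 0,"wy": 0,"wz": 0,"x": -1,"y": -10,"z": 0,"fingers": 0.3},
    {"wx": 0,"wy": 0,"wz": 0,"x": -2,"y": -20,"z": 0,"fingers": 0.3},
    {"wx": 0,"wy": 0,"wz": 0,"x": -3,"y": -30,"z": 0,"fingers": 0.3},
    {"wx": 0,"wy": 0,"wz": 0,"x": -4,"y": -40,"z": 0,"fingers": 0.3},
    {"wx": 0,"wy": 0,"wz": 0,"x": -5,"y": -50,"z": 0,"fingers": 0.3},
    {"wx": 0,"wy": 0,"wz": 0,"x": -6,"y": -60,"z": 0,"fingers": 0.3},
    {"wx": 0,"wy": 0,"wz": 0,"x": -7,"y": -70,"z": 0,"fingers": 0.3},
    {"wx": 0,"wy": 0,"wz": 0,"x": -7.5,"y": -80,"z": 0,"fingers": 0.3},
    {"wx": 0,"wy": 0,"wz": 0,"x": -8,"y": -90,"z": 0,"fingers": 0.3},
    {"wx": 0,"wy": 0,"wz": 0,"x": -9,"y": -100,"z": 0,"fingers": 0.3},
    {"wx": 0,"wy": 0,"wz": 0,"x": -10,"y": -110,"z": 0,"fingers": 0.3},
    {"wx": 0,"wy": 0,"wz": 0,"x": -11,"y": -120,"z": 0,"fingers": 0.3},
    {"wx": 0,"wy": 0,"wz": 0,"x": -12,"y": -130,"z": 0,"fingers": 0.3},
    {"wx": 0,"wy": 0,"wz": 0,"x": -13,"y": -140,"z": 0,"fingers": 0.3},
    {"wx": 0,"wy": 0,"wz": 0,"x": -13.5,"y": -148,"z": 0,"fingers": 0.3},
    {"wx": 0,"wy": 0,"wz": 0,"x": -14,"y": -155,"z": 0,"fingers": 0.3},
    {"wx": 0,"wy": 0,"wz": 0,"x": -14,"y": -155,"z": 0,"fingers": 0.2},
    {"wx": 0,"wy": 0,"wz": 0,"x": -14,"y": -154,"z": 0,"fingers": 0.1},
    {"wx": 0,"wy": 0,"wz": 0,"x": -13,"y": -140,"z": 0,"fingers": 0.1},
    {"wx": 0,"wy": 0,"wz": 0,"x": -11,"y": -110,"z": 0,"fingers": 0.1},
  ],
)

```text
time: 18.12
tool_pos: [0.4926, -0.0963, 0.0284]
tcp_rot: [1.271, 1.168, -1.27]
wrist_force: [0.0, 0.2, 0.8]
width: 0.451
```

Run:
```python
from h import *
s=monitor.read_state(); print(s['tool_pos'],s['wrist_force'])
a=grab('scene','scene8')['frame']; fence('scene8')
cv2.imwrite('pics/s8z.png',cv2.resize(a[80:280,230:530,::-1],None,fx=2,fy=2))
```

```text
[ 0.49262785 -0.09634497  0.02839254] [0.01732818 0.17001801 0.7873637 ]
scene8 [359, 108, 33, 40, 217] xy mid [ 0.592 -0.151  0.019] ztop 0.033 fence x -0.003 0.156 fence y 0.083 0.146 [162. 164. 165.]
scene8 [422, 118, 15, 10, 69] xy mid [ 0.453 -0.238  0.019] ztop 0.033 fence x 0.145 0.152 fence y -0.05 -0.008 [134. 135. 137.]
scene8 [459, 130, 10, 40, 106] xy mid [ 0.336 -0.169  0.019] ztop 0.033 fence x -0.001 0.137 fence y -0.147 -0.136 [172. 174. 177.]
scene8 [427, 133, 24, 18, 298] xy mid [ 0.406 -0.178  0.024] ztop 0.042 fence x 0.056 0.112 fence y -0.102 -0.037 [138. 127. 113.]
scene8 [388, 137, 9, 15, 75] xy mid [ 0.518 -0.098  0.029] ztop 0.05 fence x 0.003 0.029 fence y 0.041 0.058 [61. 62. 72.]
scene8 [405, 146, 9, 11, 63] xy mid [ 0.467 -0.091  0.031] ztop 0.05 fence x -0.005 0.012 fence y -0.009 0.008 [70. 72. 82.]
scene8 [326, 184, 19, 20, 279] xy mid [0.587 0.125 0.023] ztop 0.041 fence x -0.217 -0.18 fence y 0.116 0.166 [73. 77. 73.]
scene8 [282, 212, 25, 15, 83] xy mid [0.644 0.226 0.008] ztop 0.01 fence x -0.321 -0.265 fence y 0.189 0.228 [53. 53. 59.]
```

View pics/s8z.png

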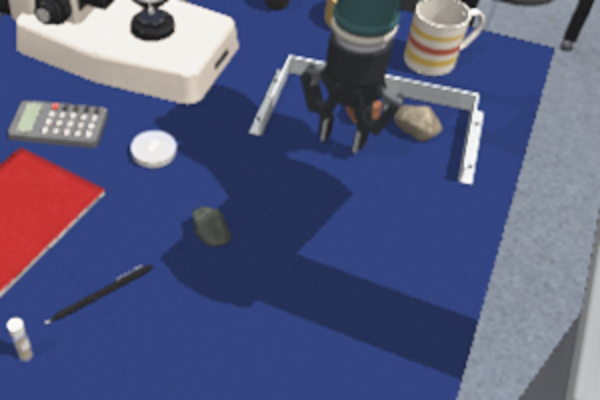

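Request:
play_rows(
  deltas=[
    {"wx": 0,"wy": 0,"wz": 0,"x": 0,"y": 12,"z": 20,"fingers": 0.2},
    {"wx": 0,"wy": 0,"wz": 0,"x": 0,"y": 15,"z": 60,"fingers": 0.3},
    {"wx": 0,"wy": 0,"wz": 0,"x": 5,"y": 30,"z": 100,"fingers": 0.3},
    {"wx": 0,"wy": 0,"wz": -1,"x": 22,"y": 75,"z": 110,"fingers": 0.3},
    {"wx": 0,"wy": 0,"wz": -2,"x": 40,"y": 120,"z": 110,"fingers": 0.3},
    {"wx": 0,"wy": 0,"wz": -2.5,"x": 58,"y": 165,"z": 110,"fingers": 0.3},
    {"wx": 0,"wy": 0,"wz": -2.5,"x": 76,"y": 210,"z": 110,"fingers": 0.3},
    {"wx": 0,"wy": 0,"wz": -2.5,"x": 92,"y": 250,"z": 110,"fingers": 0.3},
    {"wx": 0,"wy": 0,"wz": -2.5,"x": 100,"y": 274,"z": 110,"fingers": 0.3},
    {"wx": 0,"wy": 0,"wz": -2.5,"x": 100,"y": 274,"z": 70,"fingers": 0.3},
    {"wx": 0,"wy": 0,"wz": -2.5,"x": 100,"y": 274,"z": 70,"fingers": 0.3},
  ],
)

```text
time: 19.55
tool_pos: [0.5887, 0.1766, 0.0946]
tcp_rot: [1.295, 1.151, -1.308]
wrist_force: [-0.8, -0.6, 0.6]
width: 0.35
```

Run:
```python
from h import *
s=monitor.read_state(); print(s['tool_pos'],s['wrist_force'])
for n in('scene','top'): grab(n,n+'9'); fence(n+'9')
grab('wrist','wrist9')
```

```text
[0.58870513 0.17656554 0.09461662] [-0.84771917 -0.6433004   0.607486  ]
scene9 [359, 108, 75, 39, 547] xy mid [ 0.534 -0.156  0.019] ztop 0.033 fence x -0.002 0.156 fence y -0.041 0.147 [180. 182. 183.]
scene9 [403, 127, 18, 17, 219] xy mid [ 0.484 -0.166  0.021] ztop 0.038 fence x 0.062 0.101 fence y -0.016 0.032 [152. 106.  83.]
scene9 [459, 130, 10, 40, 103] xy mid [ 0.336 -0.169  0.019] ztop 0.032 fence x -0.001 0.137 fence y -0.141 -0.136 [184. 186. 188.]
scene9 [427, 133, 24, 18, 303] xy mid [ 0.407 -0.178  0.024] ztop 0.042 fence x 0.056 0.113 fence y -0.103 -0.036 [163. 152. 135.]
scene9 [331, 189, 14, 15, 114] xy mid [0.574 0.125 0.018] ztop 0.031 fence x -0.218 -0.181 fence y 0.115 0.144 [70. 74. 71.]
scene9 [283, 212, 24, 14, 83] xy mid [0.644 0.225 0.008] ztop 0.011 fence x -0.318 -0.266 fence y 0.189 0.227 [60. 61. 66.]
top9 [440, 169, 84, 83, 774] xy mid [ 0.54  -0.156  0.02 ] ztop 0.035 fence x -0.0 0.156 fence y -0.032 0.154 [191. 193. 192.]
top9 [343, 172, 19, 26, 348] xy mid [0.591 0.122 0.025] ztop 0.042 fence x -0.215 -0.173 fence y 0.119 0.171 [84. 93. 88.]
top9 [476, 222, 23, 24, 435] xy mid [ 0.487 -0.171  0.023] ztop 0.04 fence x 0.065 0.106 fence y -0.013 0.036 [189. 126.  88.]
top9 [480, 254, 27, 31, 620] xy mid [ 0.411 -0.179  0.025] ztop 0.043 fence x 0.058 0.112 fence y -0.099 -0.032 [210. 196. 165.]
top9 [456, 299, 70, 13, 320] xy mid [ 0.335 -0.171  0.019] ztop 0.034 fence x 0.001 0.14 fence y -0.15 -0.133 [186. 187. 188.]
```

View pics/top9.png

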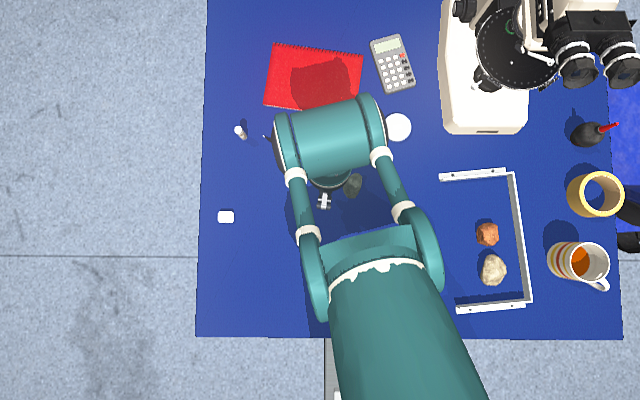

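View pics/wrist9.png

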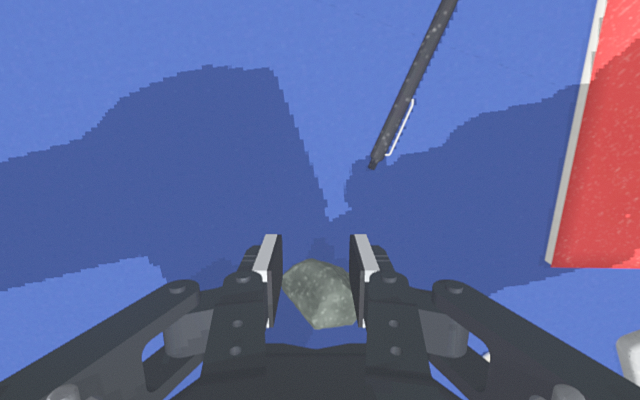

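Request:
play_rows(
  deltas=[
    {"wx": 0,"wy": 0,"wz": 0,"x": 0,"y": -2,"z": -40,"fingers": 0.3},
    {"wx": 0,"wy": 0,"wz": 0,"x": 0,"y": -3,"z": -68,"fingers": 0.3},
    {"wx": 0,"wy": 0,"wz": 0,"x": 0,"y": -3,"z": -71,"fingers": 0.3},
    {"wx": 0,"wy": 0,"wz": 0,"x": -1,"y": -9,"z": -71,"fingers": 0.3},
    {"wx": 0,"wy": 0,"wz": 0,"x": -1,"y": -14,"z": -71,"fingers": 0.3},
    {"wx": 0,"wy": 0,"wz": 0,"x": -2,"y": -19,"z": -71,"fingers": 0.3},
    {"wx": 0,"wy": 0,"wz": 0,"x": -2.5,"y": -24,"z": -71,"fingers": 0.3},
    {"wx": 0,"wy": 0,"wz": 0,"x": -3,"y": -29,"z": -71,"fingers": 0.3},
    {"wx": 0,"wy": 0,"wz": 0,"x": -4,"y": -34,"z": -71,"fingers": 0.3},
    {"wx": 0,"wy": 0,"wz": 0,"x": -5,"y": -40,"z": -71,"fingers": 0.3},
    {"wx": 0,"wy": 0,"wz": 0,"x": -6,"y": -47,"z": -71,"fingers": 0.3},
    {"wx": 0,"wy": 0,"wz": 0,"x": -7,"y": -55,"z": -71,"fingers": 0.3},
    {"wx": 0,"wy": 0,"wz": 0,"x": -8,"y": -64,"z": -71,"fingers": 0.3},
    {"wx": 0,"wy": 0,"wz": 0,"x": -9.5,"y": -73,"z": -71,"fingers": 0.3},
    {"wx": 0,"wy": 0,"wz": 0,"x": -10.5,"y": -82,"z": -71,"fingers": 0.3},
    {"wx": 0,"wy": 0,"wz": 0,"x": -12,"y": -90,"z": -71,"fingers": 0.3},
  ],
)

```text
time: 21.7
tool_pos: [0.5804, 0.0863, 0.0273]
tcp_rot: [1.302, 1.147, -1.301]
wrist_force: [0.2, 1.4, 0.6]
width: 0.35
```

Run:
```python
from h import *
s=monitor.read_state(); print(s['tool_pos'],s['wrist_force'])
a=grab('scene','scene10')['frame'];grab('wrist','wrist10')
cv2.imwrite('pics/s10z.png',cv2.resize(a[80:280,230:530,::-1],None,fx=2,fy=2))
```

```text
[0.5803693  0.08631059 0.0273217 ] [0.20602882 1.44100301 0.56674189]
```

View pics/s10z.png

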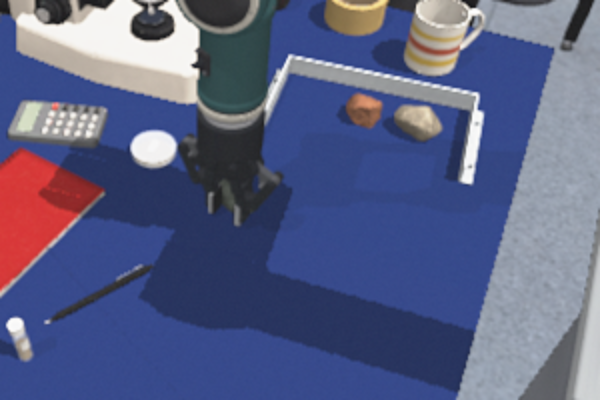

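View pics/wrist10.png

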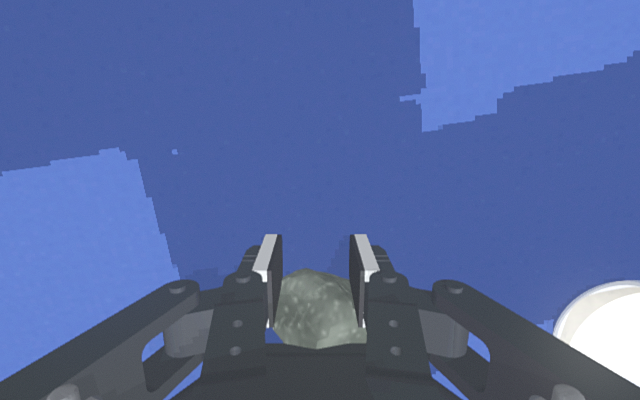

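Request:
play_rows(
  deltas=[
    {"wx": 0,"wy": 0,"wz": 0,"x": -1,"y": -10,"z": 0,"fingers": 0.3},
    {"wx": 0,"wy": 0,"wz": 0,"x": -2.5,"y": -20,"z": 0,"fingers": 0.3},
    {"wx": 0,"wy": 0,"wz": 0,"x": -4,"y": -30,"z": 0,"fingers": 0.3},
    {"wx": 0,"wy": 0,"wz": 0,"x": -5,"y": -40,"z": 0,"fingers": 0.3},
    {"wx": 0,"wy": 0,"wz": 0,"x": -6.5,"y": -50,"z": 0,"fingers": 0.3},
    {"wx": 0,"wy": 0,"wz": 0,"x": -8,"y": -60,"z": 0,"fingers": 0.3},
    {"wx": 0,"wy": 0,"wz": 0,"x": -9,"y": -70,"z": 0,"fingers": 0.3},
    {"wx": 0,"wy": 0,"wz": 0,"x": -10.5,"y": -80,"z": 0,"fingers": 0.3},
    {"wx": 0,"wy": 0,"wz": 0,"x": -12,"y": -90,"z": 0,"fingers": 0.3},
    {"wx": 0,"wy": 0,"wz": 0,"x": -13,"y": -100,"z": 0,"fingers": 0.3},
    {"wx": 0,"wy": 0,"wz": 0,"x": -14.5,"y": -110,"z": 0,"fingers": 0.3},
    {"wx": 0,"wy": 0,"wz": 0,"x": -16,"y": -120,"z": 0,"fingers": 0.3},
    {"wx": 0,"wy": 0,"wz": 0,"x": -17,"y": -130,"z": 0,"fingers": 0.3},
    {"wx": 0,"wy": 0,"wz": 0,"x": -18,"y": -138,"z": 0,"fingers": 0.3},
  ],
)

```text
time: 23.55
tool_pos: [0.5623, -0.0516, 0.0273]
tcp_rot: [1.301, 1.147, -1.301]
wrist_force: [0.3, 0.6, -0.4]
width: 0.346
```

Run:
```python
from h import *
s=monitor.read_state(); print(s['tool_pos'],s['wrist_force'])
a=grab('scene','scene11')['frame'];grab('wrist','wrist11');grab('top','top11')
cv2.imwrite('pics/s11z.png',cv2.resize(a[80:280,230:530,::-1],None,fx=2,fy=2))
```

```text
[ 0.56233959 -0.05164654  0.02728372] [ 0.27528434  0.59229805 -0.38976761]
```

View pics/s11z.png

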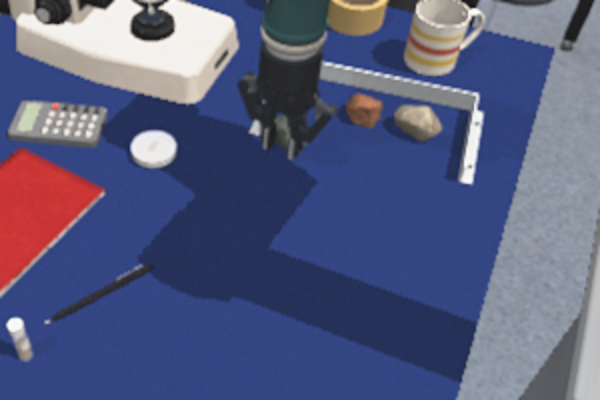

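View pics/wrist11.png

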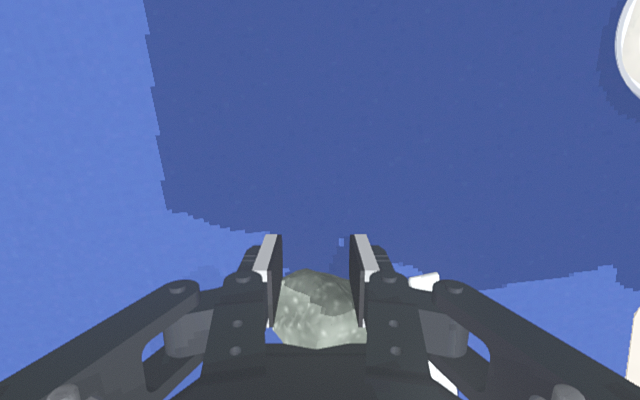

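Request:
play_rows(
  deltas=[
    {"wx": 0,"wy": 0,"wz": 0,"x": -1,"y": -10,"z": 0,"fingers": 0.3},
    {"wx": 0,"wy": 0,"wz": 0,"x": -2.5,"y": -20,"z": 0,"fingers": 0.3},
    {"wx": 0,"wy": 0,"wz": 0,"x": -3.5,"y": -30,"z": 0,"fingers": 0.3},
    {"wx": 0,"wy": 0,"wz": 0,"x": -4.5,"y": -40,"z": 0,"fingers": 0.3},
    {"wx": 0,"wy": 0,"wz": 0,"x": -5.5,"y": -50,"z": 0,"fingers": 0.3},
    {"wx": 0,"wy": 0,"wz": 0,"x": -6.5,"y": -60,"z": 0,"fingers": 0.3},
    {"wx": 0,"wy": 0,"wz": 0,"x": -7.5,"y": -68,"z": 0,"fingers": 0.3},
    {"wx": 0,"wy": 0,"wz": 0,"x": -8.5,"y": -76,"z": 0,"fingers": 0.3},
    {"wx": 0,"wy": 0,"wz": 0,"x": -9,"y": -82,"z": 0,"fingers": 0.3},
    {"wx": 0,"wy": 0,"wz": 0,"x": -9,"y": -83,"z": 0,"fingers": 0.3},
    {"wx": 0,"wy": 0,"wz": 0,"x": -9,"y": -83,"z": 0,"fingers": 0.2},
    {"wx": 0,"wy": 0,"wz": 0,"x": -8,"y": -75,"z": 0,"fingers": 0.2},
    {"wx": 0,"wy": 0,"wz": 0,"x": -6,"y": -55,"z": 0,"fingers": 0.2},
    {"wx": 0,"wy": 0,"wz": 0,"x": -3,"y": -25,"z": 0,"fingers": 0.2},
    {"wx": 0,"wy": 0,"wz": 0,"x": 0,"y": 0,"z": 20,"fingers": 0.2},
    {"wx": 0,"wy": 0,"wz": 0,"x": 0,"y": 30,"z": 70,"fingers": 0.2},
    {"wx": 0,"wy": 0,"wz": 0,"x": 0,"y": 70,"z": 120,"fingers": 0.2},
    {"wx": 0,"wy": 0,"wz": 0,"x": 0,"y": 120,"z": 150,"fingers": 0.2},
    {"wx": 0,"wy": 0,"wz": 0,"x": 0,"y": 170,"z": 150,"fingers": 0.2},
    {"wx": 0,"wy": 0,"wz": 0,"x": 0,"y": 210,"z": 150,"fingers": 0.2},
  ],
)

```text
time: 26.2
tool_pos: [0.562, 0.1626, 0.1784]
tcp_rot: [1.301, 1.148, -1.298]
wrist_force: [0.2, -0.0, -0.2]
width: 0.4
```

Run:
```python
from h import *
s=monitor.read_state(); print(s['time'],s['tool_pos'],s['wrist_force'])
for n in('scene','top'): grab(n,n+'12'); fence(n+'12')
for n in('scene','top'):
    for t in('0','12'):
        c=dict(np.load(f'/tmp/{n}{t}.npz'));P=pts(c);z=P[...,2]
        for nm,(x,y) in dict(dish=(.721,.022),vial=(.699,.365),loupe=(.52,.398)).items():
            m=(abs(P[...,0]-x)<.05)&(abs(P[...,1]-y)<.05)&(z>.006)&(z<.075)&(c['frame'].min(2)>110)
            print(n+t,nm,m.sum(),P[m].mean(0).round(4) if m.any() else None)
```

```text
26.2 [0.5619587  0.16255557 0.1783802 ] [ 0.20943728 -0.00145251 -0.18012907]
scene12 [362, 108, 71, 29, 517] xy mid [ 0.533 -0.169  0.019] ztop 0.033 fence x 0.025 0.157 fence y -0.039 0.144 [176. 178. 179.]
scene12 [379, 122, 17, 17, 216] xy mid [ 0.552 -0.156  0.023] ztop 0.041 fence x 0.059 0.096 fence y 0.051 0.104 [ 99. 106. 100.]
scene12 [403, 127, 18, 17, 215] xy mid [ 0.483 -0.167  0.022] ztop 0.039 fence x 0.062 0.102 fence y -0.016 0.032 [152. 105.  83.]
scene12 [459, 130, 10, 41, 107] xy mid [ 0.335 -0.169  0.019] ztop 0.033 fence x -0.002 0.139 fence y -0.146 -0.136 [184. 186. 189.]
scene12 [427, 133, 24, 18, 302] xy mid [ 0.407 -0.179  0.024] ztop 0.042 fence x 0.056 0.114 fence y -0.102 -0.036 [163. 151. 134.]
scene12 [281, 212, 26, 16, 89] xy mid [0.644 0.229 0.008] ztop 0.01 fence x -0.326 -0.265 fence y 0.189 0.228 [59. 59. 66.]
top12 [440, 168, 84, 84, 774] xy mid [ 0.541 -0.156  0.019] ztop 0.034 fence x 0.0 0.156 fence y -0.033 0.154 [188. 190. 189.]
top12 [472, 190, 21, 26, 400] xy mid [ 0.554 -0.163  0.024] ztop 0.043 fence x 0.061 0.111 fence y 0.053 0.106 [11
[... 165 characters left out ...]
, 620] xy mid [ 0.411 -0.179  0.025] ztop 0.045 fence x 0.058 0.113 fence y -0.098 -0.032 [206. 191. 160.]
top12 [485, 299, 42, 8, 182] xy mid [ 0.341 -0.198  0.019] ztop 0.033 fence x 0.056 0.139 fence y -0.147 -0.133 [189. 191. 191.]
scene0 dish 329 [0.7174 0.0248 0.0138]
scene0 vial 138 [0.6949 0.3669 0.0436]
scene0 loupe 178 [0.5176 0.3981 0.0135]
scene12 dish 328 [0.7176 0.0249 0.0139]
scene12 vial 140 [0.6949 0.367  0.0431]
scene12 loupe 181 [0.5177 0.3983 0.0137]
top0 dish 631 [0.7218 0.022  0.0151]
top0 vial 99 [0.6986 0.3615 0.0483]
top0 loupe 159 [0.5207 0.3975 0.0142]
top12 dish 1 [ 0.7323 -0.0075  0.0167]
top12 vial 96 [0.6985 0.3625 0.0489]
top12 loupe 159 [0.5207 0.3975 0.0142]
```

View pics/top12.png

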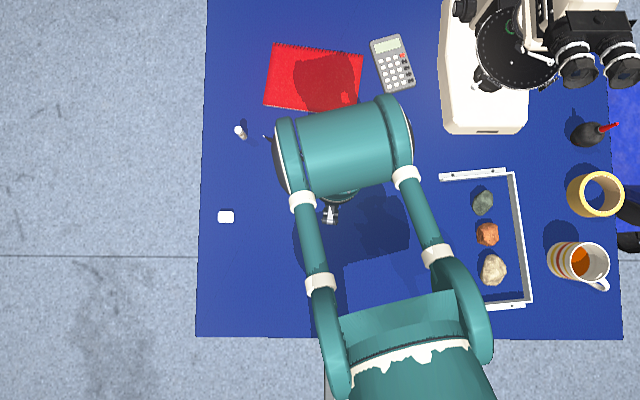

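View pics/scene12.png

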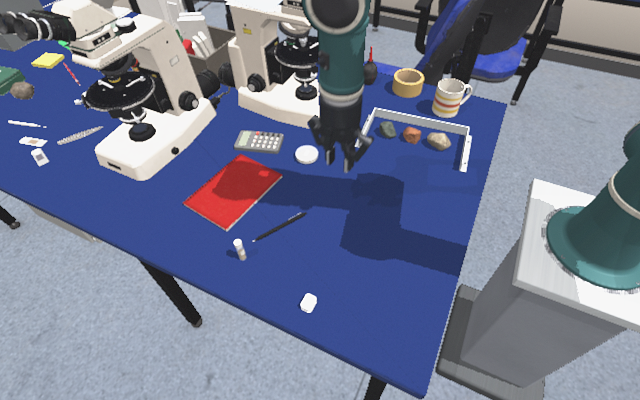

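All three rocks lie inside the fence: dark at (483,202), brown at (487,233) and tan at (493,270) in the top view. The arm is clear of everything, so I'll hand the job in.

```bash
python3 -c "
from workcell import finish_job
print(finish_job())"
```

```text
the job is handed in; nothing more can be done
None
```

I swept the three rocks one at a time (tan, brown, then dark) along the bench into the fence with the half-open fingers. The job was handed in at about 26 s.

**Rocks:** the last pictures from both cameras put every rock wholly inside. They lie 56–114 mm in from the opening of the 150 mm deep fence, at least 29 mm from the side walls and 36 mm from the back wall. Their tops read 38–45 mm throughout, against the 37–40 mm given, so none appears lifted or rolled over.

**Items left alone:** the dish, vial and loupe are within about 1 mm of where they started. In the last top view the arm hid the dish, so its position is confirmed by the scene camera only.

**Forces:** wrist force readings at the end of each move stayed below about 7 N, and nothing was in contact with the robot at hand-in. The first move call was refused because its rows lacked some keys, so nothing moved then.

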